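Nest the leather-wrapped cup set on its coaster

TASK

Make up the cup set for the stall's display: stand the large black cup in the middle of the round pale coaster (not the square slate one), then nest the blue cup inside it, then the red cup inside the blue one, and last close the red cup with the square lid with the brass knob. Everything must stand upright and fully home; set each piece down rather than dropping it, and do not push or knock over the bottle or the green tin.

Things in the scene. Friction and masses are not known exactly. Their poses are not given: they have to be found in the camera images.
- cup_large_center (a point): the largest open drinking cup, upright, black leather outside with a steel rim; 60 mm high, outer diameter 56 mm at the foot, widening to 66 mm at 30 mm up and straight from there to the rim; wall 3 mm, floor 4 mm thick; mouth 60 mm wide. This point lies on its axis, half-way up (30 mm above its underside); z up the axis. Loose, about 170 g
- cup_medium_center (a point): the middle open drinking cup, upright, blue leather outside with a steel rim; 80 mm high, outer diameter 40 mm at the foot, widening to 50 mm at 35 mm up and straight from there to the rim; wall 3 mm, floor 4 mm thick; mouth 44 mm wide. This point lies on its axis, half-way up (40 mm above its underside); z up the axis. Loose, about 130 g. Inside the black cup its foot stands on that cup's floor and its top 24 mm stand out above the black rim
- cup_small_center (a point): the smallest, tallest open drinking cup, upright, dark red leather outside with a steel rim; 100 mm high, outer diameter 26 mm at the foot, widening to 34 mm at 40 mm up and straight from there to the rim; wall 3 mm, floor 4 mm thick; mouth 28 mm wide. This point lies on its axis, half-way up (50 mm above its underside); z up the axis. Loose, about 100 g. Inside the blue cup its foot stands on that cup's floor and its top 24 mm stand out above the blue rim
- lid_center (a point): small square lid, standing upright on its plug, 41 mm high, loose, about 60 g: from below, a cork plug 8 mm high and 18 to 20 mm wide that goes into the red cup's mouth, a cream-white square plate 40 by 40 mm and 5 mm thick that rests on its rim, and a brass knob 16 mm wide and 28 mm high to hold it by. This point lies on its axis, half-way up (20.5 mm above the plug's underside, 12.5 mm above the plate's underside); z up the axis
- coaster_top (a point): the target: round pale coaster with a thin dark edge line, 100 mm wide and 6 mm thick, fixed on the table. This point is the centre of its top face, 6 mm above the table; z up
- slate: square dark grey slate coaster, 95 by 95 by 6 mm, fixed on the table; not to be used. Origin at the centre of its underside, z up
- bottle_center (a point): amber bottle of leather oil with a paper label and black cap, 48 mm wide, 95 mm high, loose, upright; leave it where it is. This point lies on its axis, half-way up
- tin_center (a point): round low polish tin with a green lid, 70 mm wide, 24 mm high, loose; leave it where it is. This point lies on its axis, half-way up
There are look-alikes about, which are no part of the job. What is shaped like the part that bears cup_large_center but pink or turquoise is not meant.

How it is judged:
By the outcome, as a careful person would: the job done as asked, in the order asked, and still so for the second after the job is handed in, with the robot touching nothing.
It also fails if it takes over 125 s, if anything falls off the work surface, if the arm or the gripper's body presses on something with over 40 N, if the wrist force passes 120 N, or if a joint passes its speed limit or range.

ROBOT

A 6-joint arm with a two-finger parallel gripper is mounted at the origin on the work surface. World frame = base frame: x ahead of the robot, y to its left, z up, the work surface at z = 0. Lengths are in m, angles in rad, forces in N, time in s.
With the tool pointing down it reaches from about 0.35 to 0.975 m from the base axis. Payload 7.1 kg.
Tool frame: the origin (TCP) lies midway between the tips of the shut fingers; the grasp point (between the pads) lies 19 mm behind it; z points along the fingers, x is the direction in which the jaws open and shut, and the axes are right-handed (so a half turn about z gives the same grasp; the last joint's range is limited). The gripper opens to 88 mm and grips with 3 to 60 N. Pads are 20 mm wide; open, the fingers measure 115 mm over their backs; the gripper's body (75 mm by 178 mm) begins 61 mm behind the grasp point.
Start: joints at [-1.321, 0.423, 1.63, -0, 1.089, -0.019], TCP at [0.166, -0.603, 0.223] pointing down, gripper open.
Joint ranges: [-3, 3], [-0.9, 2.11], [0.09, 2.58], [-1.31, 4.45], [0.11, 2.69], [-2.54, 2.54]. Speed limits (rad/s): [2.39, 2.39, 3.01, 3.14, 3.14, 3.14].

INTERFACE

Orientations are given as a unit quaternion [w, x, y, z].
In Python, from station import move_pose, movel, movej, command_gripper, wait, inverse_kinematics, read_camera, camera_info, MotionError, job_done, get_time, get_joint_pos, get_qvel, get_effort, get_tcp_pos, get_ee_rot, get_ft_force, get_ft_torque, get_grip_width gives the robot as it stands. Calls block until the motion is done:
- move_pose(position, orientation): joint-space move of the TCP to a pose.
- movel(position, frame=None, v=0.15, until_force=None): straight line of the TCP; frame=None keeps the orientation; v is the mean speed in m/s. With until_force (N) it stops when the force on the tool has changed by that much, and returns True; else False.
- movej(angles): joint-space move.
- command_gripper(opening): opening from 0.0 (shut) to 1.0 (fully open); the grip force is fixed at half the most; returns when the fingers have stopped.
- wait(seconds).
- inverse_kinematics(position, orientation): joint angles nearest the present ones, or None.
- read_camera(name): name is "scene" or "top"; returns the picture (420x560x3 uint8, red, green, blue); there is no depth.
- camera_info(name): a dict with "intrinsics" (3x3 intrinsics, pixels), "T" (4x4, takes a point from camera to world coordinates). Camera axes: x right, y up, looking along -z (the intrinsics and any distortion apply to the point x, -y, -z); pixel columns grow to the right and rows downward; lengths in m; the calibration is good to about 2 mm. A picture is of the moment at which its call begins. camera_info takes no time and is no camera call.
A pose or a line that the arm cannot do raises MotionError and nothing moves.
- job_done(): hands the job in, once; it reports no verdict.
Readings, each from a call of its own:
- get_time(): time.
- get_joint_pos(): joint angles.
- get_qvel(): joint speeds.
- get_effort(): joint torques, N m.
- get_tcp_pos(): TCP position.
- get_ee_rot(): TCP orientation.
- get_ft_force(): force on the tool from outside, world axes, zero at the start.
- get_ft_torque(): the same for the moment, N m.
- get_grip_width(): opening from 0.0 (shut) to 1.0 (fully open).
Only numpy, scipy, OpenCV 4.12 (cv2) and the standard library are available. Lean on these libraries where they do the work, as an engineer would, in place of code of your own. Each camera call takes 0.05 s, during which the arm holds its last target. There are 200 camera calls.

## Working session

There is one attempt and no reset: what is moved stays moved. The work goes in short steps, each a Python script; the robot and the scene stay as the last script left them, time stands still between calls to the robot, and variables do not carry over. Pictures are saved under pics/ and viewed, about 12 in all and at most 16, crops included, and the job is handed in when it is done.

```bash
mkdir -p pics; python3 - <<'E'
from station import *
import cv2
for n in ("scene","top"):
    im=read_camera(n); cv2.imwrite(f"pics/{n}0.png",im[:,:,::-1]); i=camera_info(n); print(n,{k:(v.tolist() if hasattr(v,'tolist') else v) for k,v in i.items()})
print(get_ee_rot(),get_time())
E
```

```text
scene {'intrinsics': [[521.462867439995, 0.0, 276.0553987987368], [0.0, 521.462867439995, 215.18324902808922], [0.0, 0.0, 1.0]], 'T': [[0.33471299354051726, -0.7456948255532274, 0.5761132172570662, 1.097597483967986], [0.9423145021320907, 0.26275847796589635, -0.20736769596201843, -0.23234551903550216], [0.0032543857632695034, 0.6122885017703563, 0.7906277250217808, 0.9289996871186328], [0.0, 0.0, 0.0, 1.0]]}
top {'intrinsics': [[442.28897001057743, 0.0, 281.0600931336038], [0.0, 442.28897001057743, 206.53580877793087], [0.0, 0.0, 1.0]], 'T': [[-0.014471639139579886, 0.9956640686467693, -0.09188924891615785, 0.3507908043399037], [-0.9997623245248938, -0.015907088966787775, -0.014908352732060762, -0.0015348701743366643], [-0.016305401595625442, 0.09165166079436059, 0.9956576253674959, 1.0822763079398359], [0.0, 0.0, 0.0, 1.0]]}
[-4.14576691e-04  7.95484760e-01 -6.05973227e-01 -5.22580549e-04] 0.1
```

View pics/top0.png

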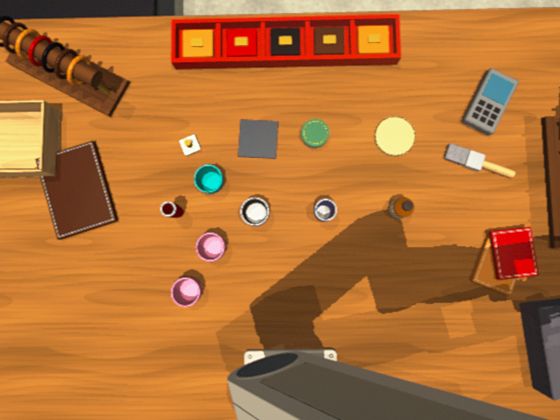

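View pics/scene0.png

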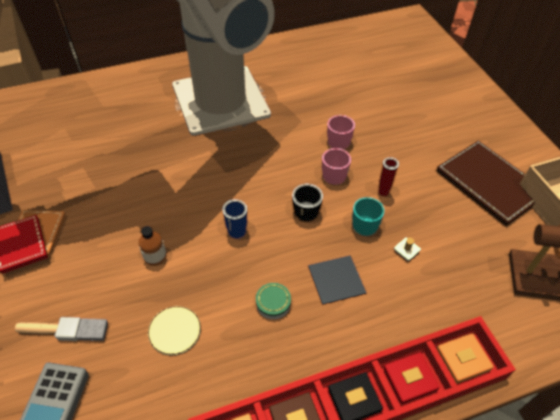

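The top view (x up, y left) shows the black cup at (255,211), blue (325,209), red (172,210), the lid (190,145), the coaster (395,136), the slate (258,139), the tin (315,133) and the bottle (402,208). The pink and turquoise look-alikes are at (211,247), (186,292) and (209,179). The scene view agrees with this. Next I'll measure from enlarged crops.

```bash
cat > vis.py <<'E'
import numpy as np, cv2
from station import camera_info
def ray(n,uv,z):
    i=camera_info(n);K=np.array(i["intrinsics"]);T=np.array(i["T"])
    uv=np.atleast_2d(uv).astype(float)
    d=np.c_[(uv[:,0]-K[0,2])/K[0,0],-(uv[:,1]-K[1,2])/K[1,1],-np.ones(len(uv))]@T[:3,:3].T
    return (T[:3,3]+d*((z-T[2,3])/d[:,2])[:,None])[:,:2]
def proj(n,P):
    i=camera_info(n);K=np.array(i["intrinsics"]);T=np.array(i["T"])
    c=(np.atleast_2d(P)-T[:3,3])@T[:3,:3]
    return np.c_[K[0,2]+K[0,0]*c[:,0]/-c[:,2],K[1,2]+K[1,1]*c[:,1]/c[:,2]]
def ring(n,xy,r,z):
    a=np.linspace(0,2*np.pi,60);return proj(n,np.c_[xy[0]+r*np.cos(a),xy[1]+r*np.sin(a),0*a+z])
def crop(im,c,w,s):
    x,y=int(c[0]-w),int(c[1]-w);return cv2.resize(im[y:y+2*w,x:x+2*w],None,fx=s,fy=s,interpolation=cv2.INTER_NEAREST),(x,y)
E
python3 - <<'E'
from vis import *
t=cv2.imread("pics/top0.png");s=cv2.imread("pics/scene0.png")
# name: top px, scene px, rim r, rim z
O=dict(black=((255,211),(307,203),.033,.06),blue=((325,209),(235,218),.025,.08),red=((170,209),(389,175),.017,.1),lid=((190,145),(407,248),.02,.013),coaster=((395,136),(175,331),.05,.006))
rows=[[],[]]
for k,(a,b,r,z) in O.items():
    for j,(im,n,c) in enumerate(((t,"top",a),(s,"scene",b))):
        cr,o=crop(im,c,26 if k!="coaster" else 30,3)
        xy=ray("top",[a],z)[0]
        if j==0: print(k,xy)
        cr=cv2.resize(cr,(156,156),interpolation=cv2.INTER_NEAREST) if k=="coaster" else cr
        rows[j].append(cr)
m=np.vstack([np.hstack(r) for r in rows]);cv2.imwrite("pics/mos1.png",m)
E
```

```text
black [0.43569692 0.07442145]
blue [ 0.43607696 -0.08624019]
red [0.43987804 0.26187806]
lid [0.60556578 0.23701256]
coaster [ 0.62055713 -0.26937067]
```

View pics/mos1.png

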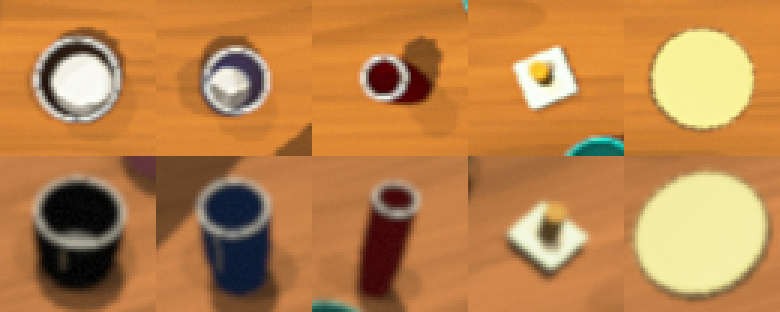

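The crops show sharp steel rims, the lid turned about 20°, and pale shapes inside the black and blue cups. Those could be loose items, so I'll zoom in on them alongside the look-alike cups. I'll also fit the rims.

```bash
cat > fit.py <<'E'
from vis import *
from scipy.optimize import minimize
def fitring(im,n,xy0,r,z,w=.0015):
    """centre of the bright (unsaturated) ring of outer radius r: maximise ring brightness minus outside, in min-channel"""
    g=cv2.GaussianBlur(im.min(2).astype(np.float32),(0,0),.7)
    def f(xy):
        def m(rr):
            p=ring(n,xy,rr,z).astype(np.float32);return cv2.remap(g,p[:,:1],p[:,1:],cv2.INTER_LINEAR).mean()
        return -(m(r-w)-m(r+w+.001))
    best=min(((f((xy0[0]+a,xy0[1]+b)),xy0[0]+a,xy0[1]+b) for a in np.arange(-.008,.0081,.002) for b in np.arange(-.008,.0081,.002)))
    q=minimize(f,best[1:],method="Nelder-Mead",options=dict(initial_simplex=[best[1:],(best[1]+.001,best[2]),(best[1],best[2]+.001)]))
    return q.x,-q.fun
E
python3 - <<'E'
from fit import *
t=cv2.imread("pics/top0.png");s=cv2.imread("pics/scene0.png")
for k,c,r,z in (("black",(.4357,.0744),.033,.06),("blue",(.436,-.0862),.025,.08),("red",(.44,.262),.017,.1)):
    for n,im in (("top",t),("scene",s)): print(k,n,*fitring(im,n,c,r,z))
g=lambda im,lo,hi: cv2.inRange(cv2.cvtColor(im,cv2.COLOR_BGR2HSV),lo,hi)
for n,im,lc,cc in (("top",t,(190,145),(395,136)),("scene",s,(407,248),(175,331))):
    for k,c,z,lo in (("lid",lc,.013,((0,0,150),(180,60,255))),("coaster",cc,.006,((22,50,150),(35,160,255)))):
        m=g(im,*lo);cs,_=cv2.findContours(m,cv2.RETR_EXTERNAL,cv2.CHAIN_APPROX_NONE)
        cs=[x for x in cs if cv2.contourArea(x)>60 and cv2.pointPolygonTest(cv2.convexHull(x),c,False)>=0]
        for x in cs:
            w=(ray(n,cv2.convexHull(x)[:,0],z)*1000).astype(np.float32)
            print(k,n,cv2.minAreaRect(w),cv2.minEnclosingCircle(w))
u=lambda c,w=16:cv2.resize(t[c[1]-w:c[1]+w,c[0]-w:c[0]+w],(260,260),interpolation=cv2.INTER_CUBIC)
v=lambda c,w=16:cv2.resize(s[c[1]-w:c[1]+w,c[0]-w:c[0]+w],(260,260),interpolation=cv2.INTER_CUBIC)
cv2.imwrite("pics/mos2.png",np.vstack([np.hstack([u((255,211)),u((325,209)),u((209,179))]),np.hstack([v((307,197)),v((235,212)),v((368,212))])]))
E
```

```text
black top [0.43599814 0.07626761] 73.31100463867188
black scene [0.43465993 0.07806228] 30.871604919433594
blue top [ 0.43537642 -0.08750685] 78.44793701171875
blue scene [ 0.43407902 -0.08570106] 35.539817810058594
red top [0.44126353 0.26741868] 80.28447723388672
red scene [0.44061075 0.26921423] 28.22265625
lid top ((606.2254028320312, 238.1212615966797), (41.79478073120117, 41.65601348876953), 22.666336059570312) ((606.859619140625, 238.28744506835938), 26.339750289916992)
coaster top ((621.6427001953125, -268.02392578125), (94.57250213623047, 93.48648834228516), 69.86689758300781) ((621.2640380859375, -268.1123352050781), 48.080509185791016)
lid scene ((606.5838012695312, 239.35772705078125), (40.9048957824707, 40.91621780395508), 24.618520736694336) ((607.2803955078125, 239.519775390625), 25.698688507080078)
coaster scene ((620.466552734375, -266.8417053222656), (95.34404754638672, 95.41914367675781), 30.357318878173828) ((620.8566284179688, -266.894287109375), 48.372718811035156)
```

View pics/mos2.png

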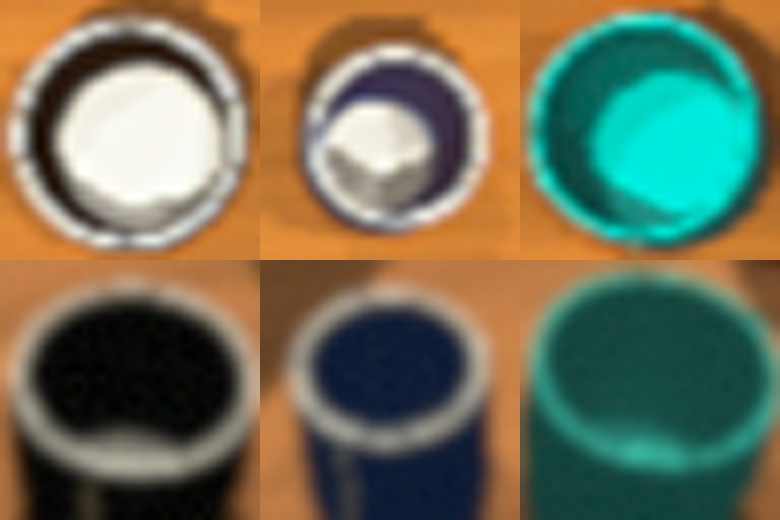

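The turquoise cup shows the same sunlit floor, so the cups are empty. The two cameras agree to about 2 mm, so I'll use the mean. Next is the black cup.

```bash
cat > rob.py <<'E'
from station import *
from fit import *
C=np.array([.6210,-.2675])
P=dict(black=(.4353,.0772),blue=(.4347,-.0866),red=(.4409,.2683),lid=(.6064,.2388))
def q(a): return [0,np.cos(a/2),np.sin(a/2),0]
def go(xy,z,a): move_pose([*xy,z],q(a))
def pick(xy,zt,a,opening,hi):
    command_gripper(opening); go(xy,hi,a)
    movel([*xy,zt+.03],v=.15); movel([*xy,zt],v=.06)
    command_gripper(0.0); print("grip mm",get_grip_width()*88)
    movel([*xy,hi],v=.15); print("held mm",get_grip_width()*88,get_time())
def place(xy,zt,a,hi,release,slow=.012):
    go(xy,hi,a); movel([*xy,zt+slow],v=.12)
    hit=movel([*xy,zt-.003],v=.015,until_force=4); print("hit",hit,"z-expected mm",(get_tcp_pos()[2]-zt)*1000,get_tcp_pos())
    command_gripper(release); wait(.2)
    z=get_tcp_pos()[2]; movel([*xy,z+.05],v=.08); movel([*xy,hi],v=.2); print("t",get_time())
def snap(tag):
    for n in("top","scene"): cv2.imwrite(f"pics/{n}_{tag}.png",read_camera(n)[:,:,::-1])
E
python3 - <<'E'
from rob import *
a=np.arctan2(.0772,.4353)
pick(P["black"],.026,a,1.0,.16)
b=np.arctan2(C[1],C[0])
place(C,.032,b,.18,1.0)
go(P["blue"],.20,np.arctan2(-.0866,.4347)); snap("black")
t=cv2.imread("pics/top_black.png");s=cv2.imread("pics/scene_black.png")
for n,im in (("top",t),("scene",s)): print(n,*fitring(im,n,C,.033,.066))
cv2.imwrite("pics/m3.png",np.hstack([crop(t,(385,150),45,4)[0],crop(s,(180,315),45,4)[0]]))
E
```

```text
grip mm 66.65675844771134
held mm 66.90009066202337 5.9167
hit True z-expected mm 0.30453910481663404 [ 0.62088146 -0.26744654  0.03230454]
t 11.5667
top [ 0.62156965 -0.2689921 ] 60.25437927246094
scene [ 0.61915369 -0.26690029] 55.557159423828125
```

View pics/m3.png

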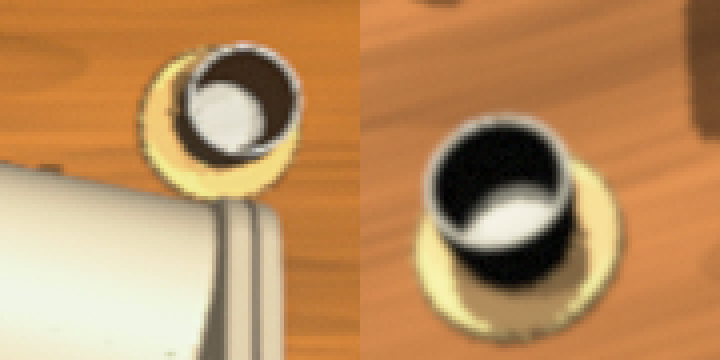

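The black cup stands upright on the coaster. Its fitted centre is about 0.7 mm from the coaster centre. Blue is next.

```bash
python3 - <<'E'
from rob import *
pick(P["blue"],.060,np.arctan2(-.0866,.4347),1.0,.20)
C=(.6206,-.2677)
place(C,.070,np.arctan2(C[1],C[0]),.20,.80,slow=.015)
go(P["red"],.25,np.arctan2(.2683,.4409)); snap("blue")
t=cv2.imread("pics/top_blue.png");s=cv2.imread("pics/scene_blue.png")
for n,im in (("top",t),("scene",s)):
    print(n,*fitring(im,n,C,.025,.090),*fitring(im,n,C,.033,.066))
cv2.imwrite("pics/m4.png",np.hstack([crop(t,(385,150),45,4)[0],crop(s,(180,315),45,4)[0]]))
E
```

```text
grip mm 48.291849169567456
held mm 48.636087928220874 16.4583
hit True z-expected mm 0.07514762423116439 [ 0.62050869 -0.26764038  0.07007515]
t 21.5833
top [ 0.62107727 -0.26866699] 59.41492462158203 [ 0.62128807 -0.26839049] 58.22626495361328
scene [ 0.61999855 -0.26650203] 49.18800354003906 [ 0.62058758 -0.26679999] 27.13378143310547
```

View pics/m4.png

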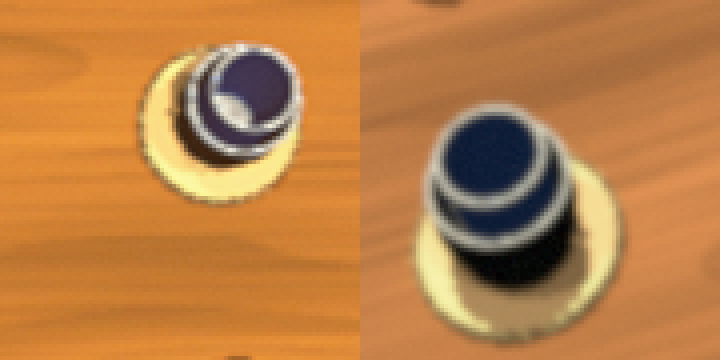

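Blue is fully home, with contact within 0.1 mm of the expected height, and concentric. Red is next.

```bash
python3 - <<'E'
from rob import *
pick(P["red"],.080,np.arctan2(.2683,.4409),.8,.25)
C=(.6206,-.2676)
place(C,.094,np.arctan2(C[1],C[0]),.26,.55,slow=.015)
go((.55,.1),.25,.3); snap("red")
t=cv2.imread("pics/top_red.png");s=cv2.imread("pics/scene_red.png")
for n,im in (("top",t),("scene",s)):
    print(n,*fitring(im,n,C,.017,.114),*fitring(im,n,C,.025,.090))
print(ray("top",[(209,179)],.06),get_tcp_pos())
cv2.imwrite("pics/m5.png",np.hstack([crop(t,(385,150),45,4)[0],crop(s,(180,315),45,4)[0]]))
E
```

```text
grip mm 33.20750219769179
held mm 33.145551568242524 27.8833
hit True z-expected mm 0.06367143298285916 [ 0.62053295 -0.26760295  0.09406367]
t 34.425
top [ 0.62123774 -0.26866621] 50.488670349121094 [ 0.62113517 -0.26872228] 37.81867218017578
scene [ 0.61997085 -0.26697076] 51.63218688964844 [ 0.6210614  -0.26649656] 32.22796630859375
[[0.51256102 0.18153423]] [0.5505434  0.09899218 0.24993361]
```

View pics/m5.png

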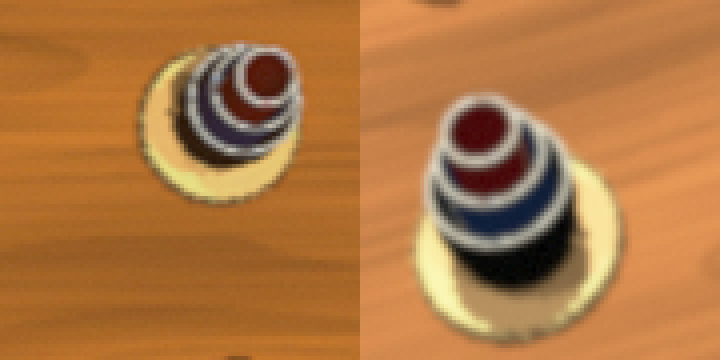

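Red is home too (+0.06 mm) and concentric. Now the lid, with the jaws turned clear of the turquoise cup.

```bash
python3 - <<'E'
from rob import *
a=np.radians(-66.5)
pick(P["lid"],.018,a,.5,.20)
C=(.6206,-.2677)
place(C,.124,a,.25,.45,slow=.016)
go((.5,.05),.3,.1); snap("lid")
t=cv2.imread("pics/top_lid.png");s=cv2.imread("pics/scene_lid.png")
print(get_tcp_pos(),get_time())
for n,im in(("top",t),("scene",s)): print(n,proj(n,[[*C,.119]]))
cv2.imwrite("pics/m6.png",np.hstack([crop(t,(385,150),45,4)[0],crop(s,(180,315),45,4)[0]]))
E
```

```text
grip mm 15.407215816222902
held mm 15.018285087003651 41.45
hit True z-expected mm 0.22879322208657626 [ 0.6206396  -0.26769044  0.12422879]
t 47.425
[0.5004868  0.04924326 0.29960872] 48.8167
top [[406.4928764  123.22173212]]
scene [[163.70317848 301.07999489]]
```

View pics/m6.png

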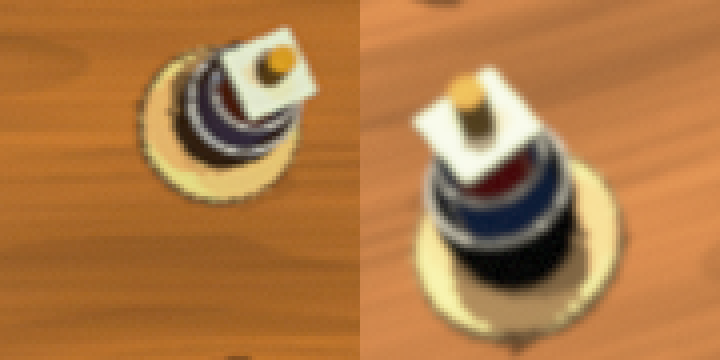

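View pics/scene_lid.png

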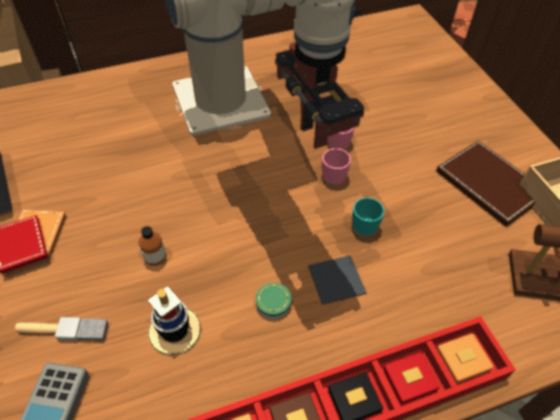

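The lid sits flat, with its plate centred within about 1 px of the predicted (406,123) in top and (164,301) in scene. The bottle (152,245) and tin (274,300) look unmoved, so I'm handing in.

```bash
python3 - <<'E'
from station import *
job_done(); print(get_time())
E
```

```text
the job is handed in; nothing more can be done
the job is handed in; nothing more can be done
```

The cup set is made up on the round pale coaster in the order asked (black, blue, red, then the lid), and I handed it in at about 49 s of the 125 s allowed.

- **Seating:** each piece was lowered until it touched. Contact came within 0.3 mm of the height expected for fully home: +0.30 mm black, +0.08 mm blue, +0.06 mm red and +0.23 mm lid.
- **Centring:** the rim fits put the black and blue cups within about 1 mm of the coaster centre, and the red cup in line with them. The lid's plate looks flat and central.
- **Surroundings:** the bottle, tin and look-alike cups appear unmoved in the final picture. The arm was clear of everything at hand-in.
- **Disagreements:** the two cameras differed steadily by 1–3 mm, close to their stated calibration error, so I used their mean. No check failed. I didn't log contact forces beyond the 4 N stop used for each set-down.

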